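# Lay out the sectioning kit

### The job

Gather the sectioning kit into the tray: lay one cassette that carries a paraffin block in each of the two short rectangular bays, the long dark blade dispenser in the long narrow bay, and stand the magnifying loupe upright in the round bay. Everything lies flat, right way up, centred inside its white stops and squared up lengthwise with its bay. The empty cassettes do not belong to the kit: leave them where they lie.

Things in the scene. Friction and masses are not known exactly. Their poses are not given: they have to be found in the camera images.
- block_1: Embedding cassette, 41 x 28 mm, with a cream paraffin block standing on it (12 mm high in all). Origin at the centre of the underside; x along its 41 mm length, y across its 28 mm width, z up. Grasp it low, across the 28 mm width. Belongs in a cassette bay; the two block cassettes are interchangeable.
- block_2: Embedding cassette, 41 x 28 mm, with a cream paraffin block standing on it (12 mm high in all). Origin at the centre of the underside; x along its 41 mm length, y across its 28 mm width, z up. Grasp it low, across the 28 mm width. Belongs in a cassette bay; the two block cassettes are interchangeable.
- empty_1: Embedding cassette, 41 x 28 mm, empty: a flat slotted tray only 6 mm high with no block on it. Origin at the centre of the underside; x along its 41 mm length, y across its 28 mm width, z up. Grasp it low, across the 28 mm width. A look-alike: stays on the worktop.
- empty_2: Embedding cassette, 41 x 28 mm, empty: a flat slotted tray only 6 mm high with no block on it. Origin at the centre of the underside; x along its 41 mm length, y across its 28 mm width, z up. Grasp it low, across the 28 mm width. A look-alike: stays on the worktop.
- blade_box: Blade dispenser: flat dark bar-shaped box, 20 x 94 mm, 12 mm high, with a small slider on top (17 mm in all; the slider does not move). Origin at the centre of the underside; x across its 20 mm width, y along its 94 mm length, z up. Grasp it across the 20 mm width.
- eye_loupe: Magnifying loupe: black upright cup-shaped eyepiece, round, 49 mm in diameter, 34 mm high, standing upright. Origin at the centre of the underside, z up. Grasp it across the diameter, the fingertips some 12 mm above its underside. (A tall oven stands behind the work, from x = 0.62 m on, y -0.25 to 0.1: cross in front of it.)
- bay_cassette_a: Fixed tray insert: dark grey plate 118 x 68 x 4 mm, its top 7 mm above the worktop. Origin: centre of its underside; x along its 118 mm, y along the row of inserts (72 mm apart), z up. Central bay 57 (x) x 44 mm inside white stops 4 mm high, open for fingers over the middle 43 mm of its long sides. For one cassette with block, lengthwise along x, either way round; both cassette bays are alike.
- bay_cassette_b: Fixed tray insert: dark grey plate 118 x 68 x 4 mm, its top 7 mm above the worktop. Origin: centre of its underside; x along its 118 mm, y along the row of inserts (72 mm apart), z up. Central bay 57 (x) x 44 mm inside white stops 4 mm high, open for fingers over the middle 43 mm of its long sides. For one cassette with block, lengthwise along x, either way round; both cassette bays are alike.
- bay_blades: Fixed tray insert: dark grey plate 118 x 68 x 4 mm, its top 7 mm above the worktop. Origin: centre of its underside; x along its 118 mm, y along the row of inserts (72 mm apart), z up. Central bay 110 (x) x 36 mm inside white stops 4 mm high, open for fingers over the middle 74 mm of its long sides. For the blade dispenser, its y along the bay's x, either way round.
- bay_loupe: Fixed tray insert: dark grey plate 118 x 68 x 4 mm, its top 7 mm above the worktop. Origin: centre of its underside; x along its 118 mm, y along the row of inserts (72 mm apart), z up. Central round bay 62 mm wide inside a white rim 4 mm high, for the loupe. The aluminium tray round all inserts (128 x 304 mm) has a rim 9 mm above the worktop.

How it is judged:
At the end, for the whole second after the job is handed in: Block cassettes, dispenser and loupe each in their own bay: centre within 12 mm of the bay's, resting on the insert within 3 mm, upright within 0.1 rad, long things lengthwise within 0.3 rad, at rest; empty cassettes within 20 mm of where they started (((horizontal distance between block_1 and bay_cassette_a below 0.012 m and z of block_1 in the frame of bay_cassette_a below 0.007 m and angle between each of block_1, block_2's own z axis and vertical below 0.1 rad and angle between the x axis of block_1 and the x axis of bay_cassette_a, either way round below 0.3 rad and horizontal distance between block_2 and bay_cassette_b below 0.012 m and z of block_2 in the frame of bay_cassette_b below 0.007 m and angle between the x axis of block_2 and the x axis of bay_cassette_b, either way round below 0.3 rad) or (horizontal distance between block_1 and bay_cassette_b below 0.012 m and z of block_1 in the frame of bay_cassette_b below 0.007 m and angle between each of block_1, block_2's own z axis and vertical below 0.1 rad and angle between the x axis of block_1 and the x axis of bay_cassette_b, either way round below 0.3 rad and horizontal distance between block_2 and bay_cassette_a below 0.012 m and z of block_2 in the frame of bay_cassette_a below 0.007 m and angle between the x axis of block_2 and the x axis of bay_cassette_a, either way round below 0.3 rad)) and horizontal distance between blade_box and bay_blades below 0.012 m and z of blade_box in the frame of bay_blades below 0.007 m and angle between each of blade_box, eye_loupe's own z axis and vertical below 0.1 rad and angle between the y axis of blade_box and the x axis of bay_blades, either way round below 0.3 rad and horizontal distance between eye_loupe and bay_loupe below 0.012 m and z of eye_loupe in the frame of bay_loupe below 0.007 m and linear speed of each of block_1, block_2, blade_box, eye_loupe below 0.02 m/s and distance of each of empty_1, empty_2 from where it was at the start of the episode below 0.02 m); the robot touches nothing.
It fails at once if an empty cassette was moved by more than 20 mm (distance of any of empty_1, empty_2 from where it was at the start of the episode above 0.02 m).
It also fails if it takes over 122 s, if anything falls off the work surface, if the arm or the gripper's body presses on something with over 40 N, if the wrist force passes 120 N, or if a joint passes its speed limit or range.

### The arm

A 6-joint arm with a two-finger parallel gripper is mounted at the origin on a cart in front of the work surface, level with it; the furniture and walls round the work are solid. World frame = base frame: x ahead of the robot, y to its left, z up, the work surface at z = 0. Lengths are in m, angles in rad, forces in N, time in s.
With the tool pointing down it reaches from about 0.25 to 0.775 m from the base axis. Payload 4 kg.
Tool frame: the origin (TCP) lies midway between the tips of the shut fingers; the grasp point (between the pads) lies 19 mm behind it (robot.tcp_to_grasp is the distance from the TCP to the grasp point, in m); z points along the fingers, y is the line along which they close (so a half turn about z gives the same grasp; the last joint's range is limited). The gripper opens to 94 mm and grips with 3 to 60 N. Pads are 16 mm wide; open, the fingers measure 119 mm over their backs; the gripper's body (75 mm by 177 mm) begins 78 mm behind the grasp point.
Start: joints at [-1.427, 0.087, 1.371, -0, 1.684, -0.103], TCP at [0.134, -0.533, 0.206] pointing down, gripper open.
Joint ranges: [-3.1, 3.1], [-0.76, 2.03], [0.27, 2.55], [-1.08, 4.22], [0.17, 2.65], [-2.57, 2.57]. Speed limits (rad/s): [2.79, 2.79, 3.14, 3.14, 3.14, 3.14].

### API

Orientations are given as [roll, pitch, yaw] about the fixed x, y, z axes, in that order (R = Rz(yaw) Ry(pitch) Rx(roll)).
In Python, from bench import robot, viewer gives the robot as it stands. The module is installed in compiled form; this text tells all that it offers.
- The arm moves only by the shell command python3 -m handwheel 'ROWS' [OPENING]. ROWS is JSON, a list of rows, each a list of 6 numbers: the shift along the tool's x, y, z in units of 0.2 m (1.0 is 0.2 m), then the turn, a rotation vector about the tool's x, y, z in units of 30 degrees (1.0 is 30 degrees). In form: [[x, y, z, wx, wy, wz], ...]. A call has 1 to 10 rows; each row is the pose to reach, as a shift and turn from the pose commanded when the call began, along the tool's axes at that moment; what a row does not reach only later rows make up. A row lasts 1/12 s, in which the tool goes at most 41.7 mm and 7.16 degrees, less where a joint would pass 70% of its speed; a pose out of reach is approached as far as the arm can. A call with a number of a shift or a turn outside -1 to 1 is refused whole. A call with a gripper value outside its range is refused whole. OPENING is the gripper's target within -1 to 1 (shut at 1, half-way at 0, fully open at -1), set as the call begins (- or left out, the last holds). The fingers move at their own pace and stop on an object; the grip force is fixed at half the most. Time passes only in rows, so rows that repeat a pose let the fingers close. It gives the time, the measured TCP pose, the force, the opening and the grip force at its end, in the units of the state.
- robot.get_obs(): the state, without advancing time (a new reading comes with each control period).
- viewer.snapshot(name): name is "scene" or "side" or "wrist"; returns the picture (480x640x3 uint8, red, green, blue); there is no depth.
- viewer.calibration(name): a dict with "fx", "fy", "cx", "cy" (pixels), "R" (3x3) and "t" (3): a world point X has camera coordinates R X + t. Camera axes: x right, y down, z forward; pixel columns grow to the right and rows downward; lengths in m; the calibration is good to about 2 mm. A picture is of the moment at which its call begins: read the wrist's pose just before it. calibration takes no time and is no camera call; for the wrist camera it gives the pose at the moment of the call.
- robot.close_job(): hands the job in; it is judged then, once.
The state is a dict: "time": time; "joint_positions": joint angles; "qvel": joint speeds; "joint_torque": joint torques, N m; "tool_pos": TCP position; "ee_rot": TCP orientation; "wrist_force": force on the tool from outside, world axes, zero at the start; "wrist_torque": the same for the moment, N m; "width": finger opening in m; "finger_force": force on a finger pad.
Only numpy, scipy, OpenCV 4.12 (cv2) and the standard library are available. Lean on these libraries where they do the work, as an engineer would, in place of code of your own. Each camera call takes 0.05 s, during which the arm holds its last target. There are 200 camera calls.

## Working session

There is one attempt and no reset: what is moved stays moved. The work goes in short steps, Python scripts to look and compute and a shell command to move; the robot and the scene stay as the last step left them, time stands still between calls to the robot, and variables do not carry over. Pictures are saved under pics/ and viewed, at most 16 in all, crops included, and the job is handed in when it is done.

```bash
mkdir -p pics; python3 - <<'E'
from bench import robot, viewer
import cv2,numpy as np
print(robot.get_obs())
for n in("scene","side"):
    im=viewer.snapshot(n); cv2.imwrite(f"pics/{n}0.png",im[:,:,::-1]); c=viewer.calibration(n); print(n,c)
E
```

```text
{'time': 0.0, 'joint_positions': array([-1.42710546e+00,  8.79490842e-02,  1.37221999e+00,  2.32954840e-05,
        1.68359872e+00, -1.03097634e-01]), 'qvel': array([ 8.05917730e-04,  8.46846167e-04,  9.46858148e-05, -1.03619810e-04,
        3.26399396e-04,  1.58984375e-03]), 'joint_torque': array([ 1.43688696e-03, -3.40181029e+01, -3.02425218e+01,  7.20451679e-02,
        3.31787718e-02, -1.76135422e-04]), 'tool_pos': array([ 0.13428724, -0.53279916,  0.20432479]), 'ee_rot': array([-3.13943144e+00, -2.46885266e-04,  2.46790829e-01]), 'wrist_force': array([ 0.95944599, -0.32946554,  0.90201408]), 'wrist_torque': array([0.01301557, 0.03107988, 0.01890588]), 'finger_force': 0.0, 'width': 0.09426070466319365}
scene {'fx': 612.8292165758772, 'fy': 612.8292165758772, 'cx': 310.2908918131017, 'cy': 236.1561441677204, 'R': array([[-0.57139813, -0.82048381,  0.01762122],
       [-0.5438212 ,  0.36247052, -0.75688416],
       [ 0.61462402, -0.44206498, -0.65331146]]), 't': array([0.22739486, 0.32552023, 1.10029248])}
side {'fx': 519.0161649788841, 'fy': 519.0161649788841, 'cx': 326.621122570122, 'cy': 230.8983550091719, 'R': array([[-0.94948377, -0.31359933, -0.01166313],
       [-0.27261717,  0.84267053, -0.46431267],
       [ 0.15543632, -0.43767778, -0.88559455]]), 't': array([0.42815693, 0.22143966, 1.12269014])}
```

View pics/scene0.png

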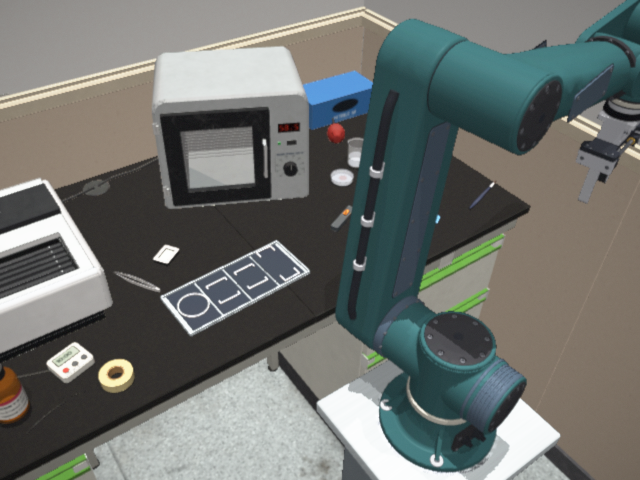

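View pics/side0.png

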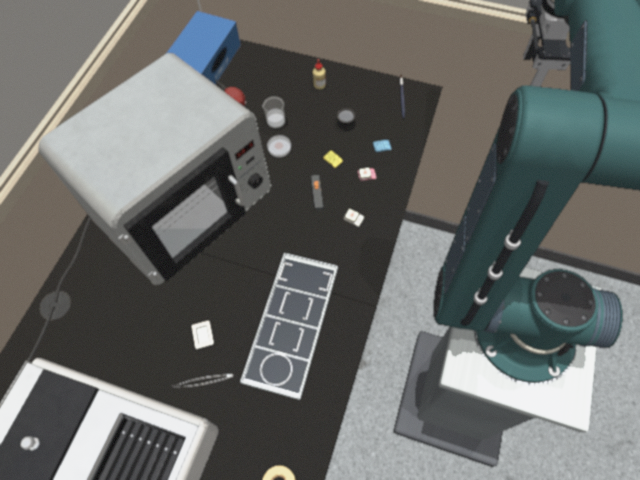

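The side view shows the tray (centre ~(290,325); dispenser bay on top, round bay at the bottom), dispenser (317,190), block cassettes (367,173) and (354,217), empties (333,158) and (382,145), and loupe (346,118). Next I'll zoom in and measure.

```bash
cat > h.py <<'E'
import numpy as np, cv2
from bench import robot, viewer
def ray(c,u,v,z):
    d=c["R"].T@np.array([(u-c["cx"])/c["fx"],(v-c["cy"])/c["fy"],1.]); o=-c["R"].T@c["t"]
    return o+d*(z-o[2])/d[2]
def proj(c,X):
    p=c["R"]@np.array(X)+c["t"]; return c["fx"]*p[0]/p[2]+c["cx"],c["fy"]*p[1]/p[2]+c["cy"]
E
python3 - <<'E'
from h import *
im=cv2.imread("pics/side0.png"); c=viewer.calibration("side")
for n,u,v,z in[("disp",317,190,.012),("blkA",367,173,.01),("blkB",354,217,.01),("emY",333,158,.006),("emB",382,145,.006),("loupe",346,118,.03)]:
    print(n,ray(c,u,v,z).round(3))
for n,u,v in [("TL",287,255),("TR",337,265),("BL",242,387),("BR",299,397),("cBl",306,274),("cA",295,305),("cB",287,337),("round",276,370)]: print(n,ray(c,u,v,.008).round(4))
crop=cv2.resize(im[90:240,290:410],None,fx=4,fy=4,interpolation=cv2.INTER_CUBIC); 
crop2=cv2.resize(im[245:405,235:345],None,fx=3,fy=3,interpolation=cv2.INTER_CUBIC); 
o=np.zeros((600,810,3),np.uint8);o[:600,:480]=crop;o[:480,480:810]=crop2
cv2.imwrite("pics/crop0.png",o[:,:800])
E
```

```text
disp [ 0.542 -0.201  0.012]
blkA [ 0.439 -0.288  0.01 ]
blkB [ 0.433 -0.157  0.01 ]
emY [ 0.536 -0.309  0.006]
emB [ 0.427 -0.387  0.006]
loupe [ 0.537 -0.425  0.03 ]
TL [ 0.5523 -0.0132  0.008 ]
TR [ 0.4339 -0.0249  0.008 ]
BL [0.5364 0.2967 0.008 ]
BR [0.4181 0.2789 0.008 ]
cBl [0.4944 0.0183 0.008 ]
cA [0.4929 0.096  0.008 ]
cB [0.4847 0.1694 0.008 ]
round [0.4821 0.2425 0.008 ]
```

View pics/crop0.png

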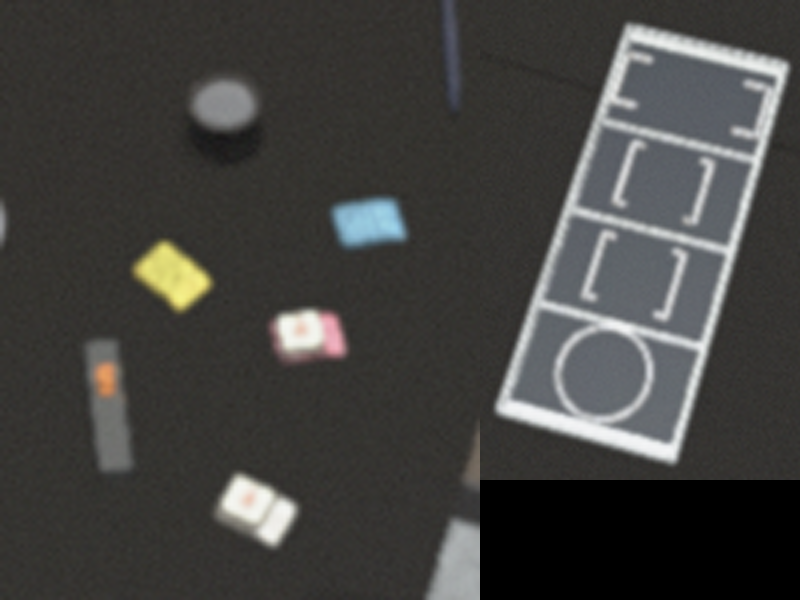

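```bash
cat >> h.py <<'E'
from scipy.spatial.transform import Rotation as Ro
def pose():
    o=robot.get_obs(); return o["tool_pos"],Ro.from_euler("xyz",o["ee_rot"])
def go(x,y,z,yaw):
    "total move to TCP x,y,z,yaw pointing down, in row units from the present pose"
    p,R=pose(); T=Ro.from_euler("xyz",[np.pi,0,yaw])
    return np.r_[R.inv().apply(np.array([x,y,z])-p)/.2,np.degrees((R.inv()*T).as_rotvec())/30].round(3)
def blobs(c,im,mask,z,amin=40):
    out=[]
    for k in cv2.findContours(mask.astype(np.uint8),cv2.RETR_EXTERNAL,cv2.CHAIN_APPROX_NONE)[0]:
        if cv2.contourArea(k)<amin: continue
        P=np.array([ray(c,u,v,z)[:2] for u,v in k[:,0]],np.float32)
        b=cv2.boxPoints(r:=cv2.minAreaRect(P)); e=[b[1]-b[0],b[2]-b[1]]; e=max(e,key=np.linalg.norm)
        a=np.arctan2(e[1],e[0]); a=(a+np.pi/2)%np.pi-np.pi/2
        out.append((np.round(r[0],4),np.sort(r[1]).round(4),round(float(a),3),k[:,0].mean(0).round()))
    return out
E
python3 - <<'E'
from h import *
im=cv2.imread("pics/side0.png"); c=viewer.calibration("side")
g=im.max(2); 
for b in blobs(c,im,(g>110),.009,1000): print("tray?",b)
hsv=cv2.cvtColor(im,cv2.COLOR_BGR2HSV)
m=(g>80); m[:90]=0;m[240:]=0;m[:,:290]=0;m[:,392:]=0
for b in blobs(c,im,m,.009,40): print(b)
w=viewer.calibration("wrist"); p,R=pose()
print("cam in tool",R.inv().apply(-w["R"].T@w["t"]-p), "axis",R.inv().apply(w["R"][2]),"right",R.inv().apply(w["R"][0]),w["fx"])
print(go(.45,-.28,.35,-.5), p)
E
```

```text
tray? (array([0.7725, 0.472 ]), array([0.1936, 0.4465]), -0.007, array([101., 420.]))
tray? (array([0.4888, 0.1327]), array([0.1325, 0.3095]), -1.517, array([290., 326.]))
tray? (array([0.0388, 0.1091]), array([0.5645, 0.5929]), -1.571, array([495., 371.]))
tray? (array([ 0.8103, -0.0298]), array([0.1002, 0.1817]), 1.135, array([189., 220.]))
tray? (array([-0.1077, -0.3244]), array([0.2189, 0.2236]), -1.523, array([601., 229.]))
tray? (array([-0.0074, -0.6287]), array([0.1763, 0.1996]), 0.106, array([561., 115.]))
tray? (array([-0.1489, -0.8594]), array([0.1326, 0.5739]), -1.428, array([620.,  71.]))
tray? (array([ 0.7415, -0.5353]), array([1.1516, 1.571 ]), 0.605, array([230., 113.]))
(array([ 0.4346, -0.1575]), array([0.0367, 0.0493]), -0.247, array([354., 217.]))
(array([ 0.5425, -0.2005]), array([0.0213, 0.0952]), -1.14, array([317., 191.]))
(array([ 0.4398, -0.2875]), array([0.0393, 0.0479]), 0.311, array([367., 173.]))
(array([ 0.5351, -0.3053]), array([0.0372, 0.0511]), -0.456, array([333., 159.]))
(array([ 0.4269, -0.3848]), array([0.0379, 0.0461]), 0.462, array([382., 145.]))
(array([ 0.5464, -0.4515]), array([0.0405, 0.0413]), -1.262, array([346., 115.]))
cam in tool [ 0.07289761 -0.00089362 -0.17876205] axis [-2.53996591e-01 -3.23636282e-04  9.67205060e-01] right [-4.40479047e-04  9.99999879e-01  2.18936062e-04] 342.122286535922
[ 1.840e+00 -8.420e-01 -7.260e-01 -4.000e-03  1.000e-03  1.426e+00] [ 0.13429897 -0.53286622  0.20444497]
```

```bash
python3 -m handwheel '[[0.97,-0.41,0,0,0,0],[0.97,-0.41,0,0,0,0],[0.97,-0.41,0,0,0,0],[0.97,-0.41,0,0,0,0],[0.97,-0.41,0,0,0,0],[0.97,-0.41,0,0,0,0]]' -1
python3 -m handwheel '[[0.97,-0.41,0,0,0,0],[0.97,-0.41,0,0,0,0],[0.97,-0.41,0,0,0,0],[0.97,-0.41,0,0,0,0],[0.97,-0.41,0,0,0,0],[0.97,-0.41,0,0,0,0],[0.97,-0.41,0,0,0,0],[0.97,-0.41,0,0,0,0],[0.97,-0.41,0,0,0,0]]'
python3 - <<'E'
from h import *
c=viewer.calibration("wrist"); im=viewer.snapshot("wrist")[:,:,::-1].copy(); cv2.imwrite("pics/w1.png",im)
import pickle; pickle.dump(c,open("w1.pkl","wb"))
print(pose()[0],robot.get_obs()["ee_rot"])
E
```

```text
time: 0.6
tool_pos: [0.3071, -0.4019, 0.2052]
ee_rot: [-3.14, -0.003, 0.255]
wrist_force: [-1.0, -0.2, -0.2]
width: 0.0941
finger_force: 0.0
time: 1.35
tool_pos: [0.4694, -0.2807, 0.2052]
ee_rot: [3.142, 0.001, 0.245]
wrist_force: [0.7, 0.8, -0.1]
width: 0.094
finger_force: 0.0
[ 0.4692838  -0.28086146  0.20538688] [3.14139541e+00 6.79008940e-04 2.44313587e-01]
```

View pics/w1.png

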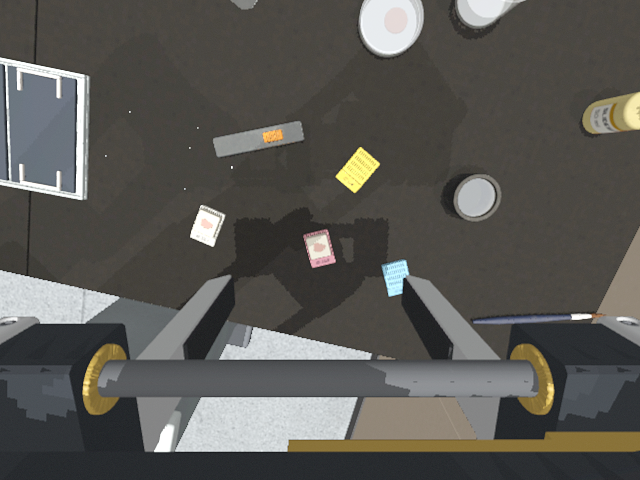

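The wrist view shows dispenser (258,139), white block cassette (208,225), pink block cassette (319,248), empties yellow (358,170) and blue (396,278), and loupe top (477,198).

```bash
python3 - <<'E'
from h import *
import pickle
c=pickle.load(open("w1.pkl","rb")); im=cv2.imread("pics/w1.png"); g=im.max(2)
for n,(u0,u1,v0,v1),z,t in [("disp",(200,312,110,165),.012,90),("white",(180,235,195,255),.008,110),("pink",(298,342,222,272),.008,110),("yel",(330,385,140,200),.006,110),("blue",(378,408,255,300),.006,110),("loupetop",(445,512,165,230),.034,125),("loupeall",(445,512,165,230),.034,80)]:
    m=np.zeros_like(g);m[v0:v1,u0:u1]=g[v0:v1,u0:u1]>t
    for b in blobs(c,im,m,z,150): print(n,b)
E
```

```text
disp (array([ 0.5405, -0.1979]), array([0.0203, 0.0942]), -1.14, array([258., 139.]))
white (array([ 0.4357, -0.1602]), array([0.0297, 0.0416]), -0.175, array([207., 225.]))
pink (array([ 0.4402, -0.2885]), array([0.029 , 0.0412]), 0.499, array([319., 248.]))
yel (array([ 0.5349, -0.3073]), array([0.0297, 0.0425]), -0.452, array([357., 169.]))
blue (array([ 0.4272, -0.3854]), array([0.0293, 0.0423]), 0.497, array([395., 277.]))
loupetop (array([ 0.5381, -0.4297]), array([0.0456, 0.0459]), 1.098, array([477., 197.]))
loupeall (array([ 0.5385, -0.4304]), array([0.0482, 0.0483]), 1.078, array([477., 197.]))
```

```bash
python3 - <<'E'
from h import *
c=viewer.calibration("side")
for u,v in[(268,190),(157,281)]: print("oven",ray(c,u,v,0.02).round(3))
print(go(.4357,-.1602,.06,-.175)); print(go(.4357,-.1602,.004,-.175))
E
```

```text
oven [ 0.655 -0.159  0.02 ]
oven [0.806 0.143 0.02 ]
[-0.017 -0.626  0.727  0.001  0.001  0.801]
[-1.600e-02 -6.260e-01  1.007e+00  1.000e-03  1.000e-03  8.010e-01]
```

```bash
python3 -m handwheel '[[-0.017,-0.626,0.7,0,0,0.801],[-0.017,-0.626,0.7,0,0,0.801],[-0.017,-0.626,0.7,0,0,0.801],[-0.017,-0.626,0.7,0,0,0.801],[-0.017,-0.626,0.7,0,0,0.801],[-0.017,-0.626,0.7,0,0,0.801],[-0.017,-0.626,0.7,0,0,0.801],[-0.017,-0.626,0.7,0,0,0.801]]' -0.1
python3 - <<'E'
from h import *
print(go(.4357,-.1602,.004,-.175))
c=viewer.calibration("wrist"); im=viewer.snapshot("wrist")[:,:,::-1].copy(); cv2.imwrite("pics/w2.png",im)
E
```

```text
time: 2.07
tool_pos: [0.4378, -0.1611, 0.0675]
ee_rot: [3.14, -0.004, -0.174]
wrist_force: [0.1, -0.7, 0.3]
width: 0.0518
finger_force: 0.0
[-0.013 -0.003  0.317  0.004 -0.007  0.001]
```

View pics/w2.png

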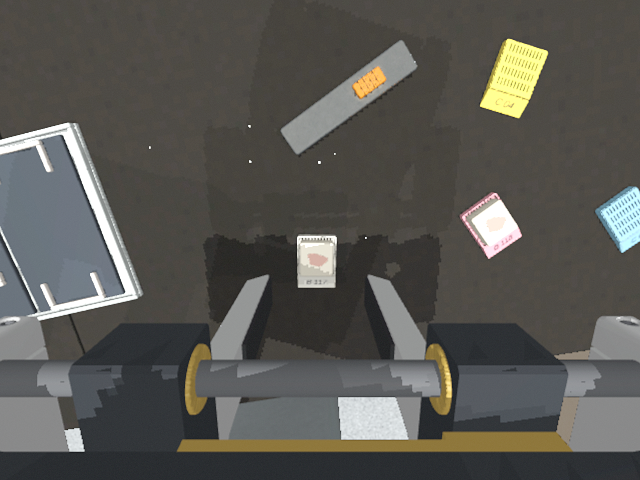

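Cassette is at (317,262), squared and centred between the fingers; descend and grip.

```bash
python3 -m handwheel '[[-0.01,0,0.16,0,0,0],[-0.01,0,0.318,0,0,0],[-0.01,0,0.318,0,0,0],[-0.01,0,0.318,0,0,0],[-0.01,0,0.318,0,0,0]]'
python3 -m handwheel '[[0,0,0,0,0,0],[0,0,0,0,0,0],[0,0,0,0,0,0],[0,0,0,0,0,0],[0,0,0,0,0,0],[0,0,0,0,0,0]]' 1
python3 -m handwheel '[[0,0,-0.1,0,0,0],[0,0,-0.3,0,0,0],[0,0,-0.4,0,0,0],[0,0,-0.4,0,0,0],[0,0,-0.4,0,0,0],[0,0,-0.4,0,0,0]]'
python3 - <<'E'
from h import *
print(go(.4869,.1687,.08,.054))
E
```

```text
time: 2.53
tool_pos: [0.4356, -0.1597, 0.0036]
ee_rot: [3.141, -0.002, -0.173]
wrist_force: [0.5, -1.5, 0.2]
width: 0.0517
finger_force: 0.0
time: 3.03
tool_pos: [0.4349, -0.1587, 0.0024]
ee_rot: [3.141, -0.001, -0.172]
wrist_force: [-0.1, 0.3, 2.7]
width: 0.0283
finger_force: 30.0
time: 3.53
tool_pos: [0.4339, -0.1582, 0.0807]
ee_rot: [-3.141, 0.002, -0.173]
wrist_force: [-0.0, 0.7, -0.7]
width: 0.0278
finger_force: 30.0
[-0.019 -1.656  0.004 -0.002  0.004 -0.433]
```

```bash
python3 -m handwheel '[[-0.01,-0.83,0,0,0,-0.2],[-0.01,-0.83,0,0,0,-0.2],[-0.01,-0.83,0,0,0,-0.2],[-0.01,-0.83,0,0,0,-0.2],[-0.01,-0.83,0,0,0,-0.2]]'
python3 -m handwheel '[[-0.1,-0.82,0,0,0,-0.23],[-0.1,-0.82,0,0,0,-0.23],[-0.1,-0.82,0,0,0,-0.23],[-0.1,-0.82,0,0,0,-0.23],[-0.1,-0.82,0,0,0,-0.23],[-0.1,-0.82,0,0,0,-0.23],[-0.1,-0.82,0,0,0,-0.23]]'
python3 - <<'E'
from h import *
print(go(.4869,.1687,.0125,.054))
c=viewer.calibration("wrist"); im=viewer.snapshot("wrist")[:,:,::-1].copy(); cv2.imwrite("pics/w3.png",im)
import pickle; pickle.dump(c,open("w3.pkl","wb"))
for x,y in [(.4946,.0249),(.4907,.0967),(.4869,.1687),(.483,.2405)]: print(np.round(proj(c,[x,y,.007])))
E
```

```text
time: 3.95
tool_pos: [0.4599, 0.0119, 0.0796]
ee_rot: [-3.137, 0.004, -0.06]
wrist_force: [-0.5, 0.1, -0.2]
width: 0.0282
finger_force: 30.0
time: 4.53
tool_pos: [0.4514, 0.1695, 0.0802]
ee_rot: [3.14, 0.003, 0.053]
wrist_force: [0.0, 0.3, -0.6]
width: 0.028
finger_force: 30.0
[ 0.178  0.013  0.338  0.003  0.006 -0.002]
[517. 207.]
[420. 207.]
[322. 207.]
[225. 207.]
```

View pics/w3.png

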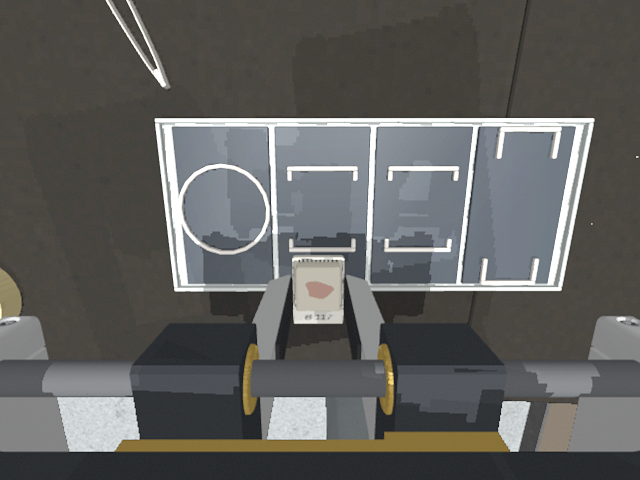

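Projected bay centres agree with the picture (round (225,208), b (322,208), a (420,208), blades (518,207)), and the cassette is held square.

```bash
python3 -m handwheel '[[0.175,0.012,0.05,0,0,0],[0.175,0.012,0.15,0,0,0],[0.175,0.012,0.28,0,0,0],[0.175,0.012,0.28,0,0,0],[0.175,0.012,0.32,0,0,0],[0.175,0.012,0.347,0,0,0],[0.175,0.012,0.347,0,0,0],[0.175,0.012,0.347,0,0,0]]'
python3 -m handwheel '[[0,0,0,0,0,0],[0,0,0,0,0,0],[0,0,0,0,0,0],[0,0,0,0,0,0]]' 0.1
python3 -m handwheel '[[0,0,-0.1,0,0,0],[0,0,-0.3,0,0,0],[0,0,-0.5,0,0,0],[0,0,-0.5,0,0,0],[0,0,-0.5,0,0,0],[0,0,-0.5,0,0,0]]'
python3 - <<'E'
from h import *
print(go(.4402,-.2885,.07,.499))
E
```

```text
time: 5.25
tool_pos: [0.488, 0.1695, 0.0133]
ee_rot: [-3.141, -0.001, 0.052]
wrist_force: [-0.4, 0.2, 0.2]
width: 0.0282
finger_force: 30.0
time: 5.58
tool_pos: [0.4878, 0.1699, 0.0131]
ee_rot: [-3.141, -0.001, 0.053]
wrist_force: [-0.3, -0.5, -0.0]
width: 0.0421
finger_force: 0.0
time: 6.08
tool_pos: [0.4873, 0.1697, 0.1123]
ee_rot: [3.142, -0.0, 0.053]
wrist_force: [-0.1, -0.8, -0.6]
width: 0.0421
finger_force: 0.0
[-0.356  2.275  0.212  0.    -0.    -0.852]
```

```bash
python3 -m handwheel '[[-0.12,0.8,0,0,0,0],[-0.12,0.8,0,0,0,0],[-0.12,0.8,0,0,0,0],[-0.12,0.8,0,0,0,0],[-0.12,0.8,0,0,0,0]]' -0.1
python3 -m handwheel '[[-0.12,0.8,0,0,0,0],[-0.12,0.8,0,0,0,0],[-0.12,0.8,0,0,0,0],[-0.12,0.8,0,0,0,0],[-0.12,0.8,0,0,0,0]]'
python3 -m handwheel '[[-0.116,0.675,0.2,0,0,-0.852],[-0.116,0.675,0.2,0,0,-0.852],[-0.116,0.675,0.2,0,0,-0.852],[-0.116,0.675,0.2,0,0,-0.852],[-0.116,0.675,0.2,0,0,-0.852],[-0.116,0.675,0.2,0,0,-0.852],[-0.116,0.675,0.2,0,0,-0.852]]'
python3 - <<'E'
from h import *
print(go(.4402,-.2885,.003,.499))
c=viewer.calibration("wrist"); im=viewer.snapshot("wrist")[:,:,::-1].copy(); cv2.imwrite("pics/w4.png",im)
E
```

```text
time: 6.5
tool_pos: [0.4698, 0.0032, 0.11]
ee_rot: [3.139, 0.005, 0.046]
wrist_force: [0.5, 0.2, -0.1]
width: 0.0516
finger_force: 0.0
time: 6.92
tool_pos: [0.4546, -0.1572, 0.1103]
ee_rot: [3.14, 0.004, 0.046]
wrist_force: [0.6, 0.3, 0.1]
width: 0.0513
finger_force: 0.0
time: 7.5
tool_pos: [0.4401, -0.2867, 0.0712]
ee_rot: [-3.139, 0.0, 0.498]
wrist_force: [-0.8, 1.3, 1.3]
width: 0.0516
finger_force: 0.0
[-0.004  0.009  0.341 -0.006  0.    -0.002]
```

View pics/w4.png

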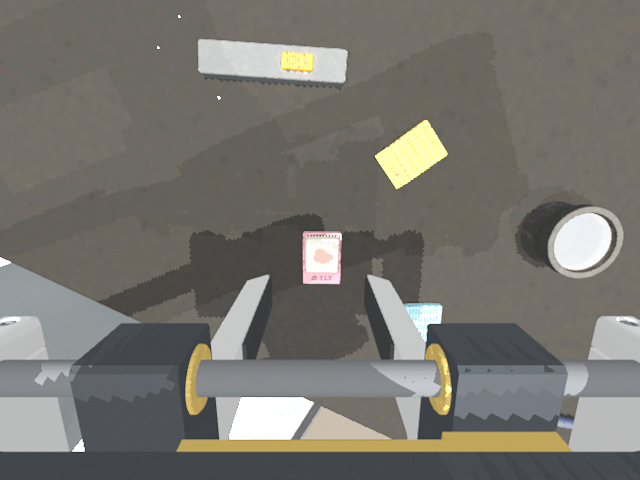

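Pink cassette (322,258) is square between the fingers; the blue empty (423,320) is outside the right finger's path.

```bash
python3 -m handwheel '[[0,0.012,0.16,0,0,0],[0,0.012,0.34,0,0,0],[0,0.012,0.34,0,0,0],[0,0.012,0.34,0,0,0],[0,0.012,0.34,0,0,0]]'
python3 -m handwheel '[[0,0,0,0,0,0],[0,0,0,0,0,0],[0,0,0,0,0,0],[0,0,0,0,0,0],[0,0,0,0,0,0],[0,0,0,0,0,0]]' 1
python3 -m handwheel '[[0,0,-0.1,0,0,0],[0,0,-0.3,0,0,0],[0,0,-0.4,0,0,0],[0,0,-0.4,0,0,0],[0,0,-0.4,0,0,0],[0,0,-0.4,0,0,0]]'
python3 - <<'E'
from h import *
print(go(.4907,.0967,.08,.054))
E
```

```text
time: 7.97
tool_pos: [0.4418, -0.2892, 0.0048]
ee_rot: [-3.141, -0.0, 0.5]
wrist_force: [-0.1, 0.2, 0.3]
width: 0.0516
finger_force: 0.0
time: 8.47
tool_pos: [0.4416, -0.2906, 0.005]
ee_rot: [3.141, -0.0, 0.498]
wrist_force: [-0.2, 1.3, 2.1]
width: 0.0277
finger_force: 30.0
time: 8.97
tool_pos: [0.4407, -0.29, 0.0831]
ee_rot: [-3.14, 0.001, 0.499]
wrist_force: [-0.3, 0.1, -0.8]
width: 0.0281
finger_force: 30.0
[ 1.144 -1.579  0.017 -0.003  0.003  0.849]
```

```bash
python3 -m handwheel '[[0.57,-0.79,0,0,0,0],[0.57,-0.79,0,0,0,0],[0.57,-0.79,0,0,0,0],[0.57,-0.79,0,0,0,0],[0.57,-0.79,0,0,0,0],[0.57,-0.79,0,0,0,0]]'
python3 -m handwheel '[[0.57,-0.785,0.01,0,0,0.849],[0.57,-0.785,0.01,0,0,0.849],[0.57,-0.785,0.01,0,0,0.849],[0.57,-0.785,0.01,0,0,0.849],[0.57,-0.785,0.01,0,0,0.849],[0.57,-0.785,0.01,0,0,0.849],[0.57,-0.785,0.01,0,0,0.849],[0.57,-0.785,0.01,0,0,0.849]]'
python3 - <<'E'
from h import *
print(go(.4907,.0967,.013,.054))
E
```

```text
time: 9.47
tool_pos: [0.4645, -0.092, 0.0819]
ee_rot: [-3.136, 0.002, 0.505]
wrist_force: [0.5, 0.6, 0.0]
width: 0.0281
finger_force: 30.0
time: 10.13
tool_pos: [0.4901, 0.0943, 0.0808]
ee_rot: [3.14, 0.003, 0.055]
wrist_force: [0.0, -0.1, 0.0]
width: 0.028
finger_force: 30.0
[ 0.005 -0.012  0.339  0.003  0.006  0.002]
```

```bash
python3 -m handwheel '[[0.003,-0.012,0.15,0,0,0],[0.003,-0.012,0.3,0,0,0],[0.003,-0.012,0.3,0,0,0],[0.003,-0.012,0.345,0,0,0],[0.003,-0.012,0.345,0,0,0],[0.003,-0.012,0.345,0,0,0]]'
python3 -m handwheel '[[0,0,0,0,0,0],[0,0,0,0,0,0],[0,0,0,0,0,0],[0,0,0,0,0,0]]' 0.1
python3 -m handwheel '[[0,0,-0.1,0,0,0],[0,0,-0.3,0,0,0],[-0.4,0,-0.6,0,0,0],[-0.4,0,-0.6,0,0,0],[-0.4,0,-0.6,0,0,0],[-0.4,0,-0.6,0,0,0],[-0.4,0,-0.6,0,0,0],[-0.4,0,-0.6,0,0,0]]'
python3 - <<'E'
from h import *
c=viewer.calibration("wrist"); im=viewer.snapshot("wrist")[:,:,::-1].copy(); cv2.imwrite("pics/w5.png",im)
for x,y in [(.4946,.0249),(.4907,.0967),(.4869,.1687),(.483,.2405)]: print(np.round(proj(c,[x,y,.007])))
print(go(.5405,-.1979,.1,-1.14))
E
```

```text
time: 10.63
tool_pos: [0.4924, 0.0967, 0.0146]
ee_rot: [3.141, -0.002, 0.053]
wrist_force: [0.3, -0.2, 0.2]
width: 0.0284
finger_force: 30.0
time: 10.97
tool_pos: [0.492, 0.0976, 0.0142]
ee_rot: [3.142, -0.001, 0.054]
wrist_force: [0.8, -0.3, 0.8]
width: 0.042
finger_force: 0.0
time: 11.63
tool_pos: [0.4118, 0.0933, 0.1327]
ee_rot: [3.141, 0.001, 0.054]
wrist_force: [-0.4, -0.8, 0.4]
width: 0.0422
finger_force: 0.0
[404. 147.]
[320. 147.]
[235. 147.]
[151. 147.]
[0.565 1.488 0.16  0.003 0.003 2.281]
```

View pics/w5.png

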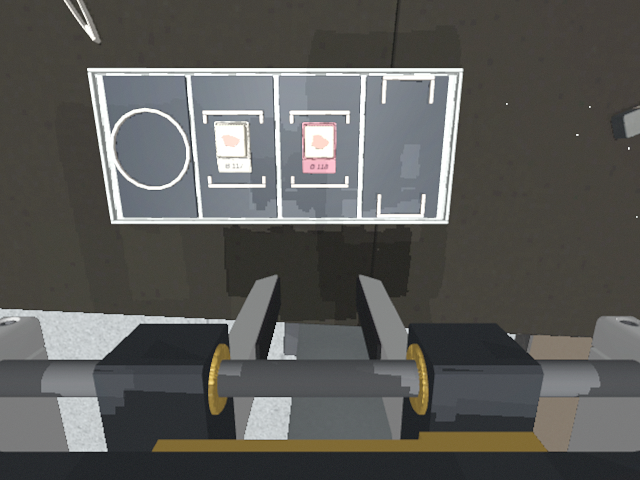

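Both cassettes sit centred and square in their bays ((234,147), (319,147)). Next I'll check the oven corner before the dispenser.

```bash
python3 - <<'E'
from h import *
s=viewer.calibration("scene");d=viewer.calibration("side")
for p in [(.655,-.159,0),(.62,-.16,0),(.655,-.159,.25),(.806,.143,0)]: print(p,np.round(proj(s,p)),np.round(proj(d,p)))
im=cv2.imread("pics/scene0.png")[120:220,150:320]; im2=cv2.imread("pics/side0.png")[80:220,200:320]
o=np.zeros((560,800,3),np.uint8); a=cv2.resize(im,None,fx=2.4,fy=2.4); o[:a.shape[0],:a.shape[1]]=a; b=cv2.resize(im2,None,fx=3,fy=3); o[:b.shape[0],420:420+b.shape[1]]=b
cv2.imwrite("pics/oven.png",o)
E
```

```text
(0.655, -0.159, 0) [304. 202.] [269. 194.]
(0.62, -0.16, 0) [312. 209.] [282. 198.]
(0.655, -0.159, 0.25) [305. 116.] [256. 131.]
(0.806, 0.143, 0) [170. 212.] [159. 284.]
```

View pics/oven.png

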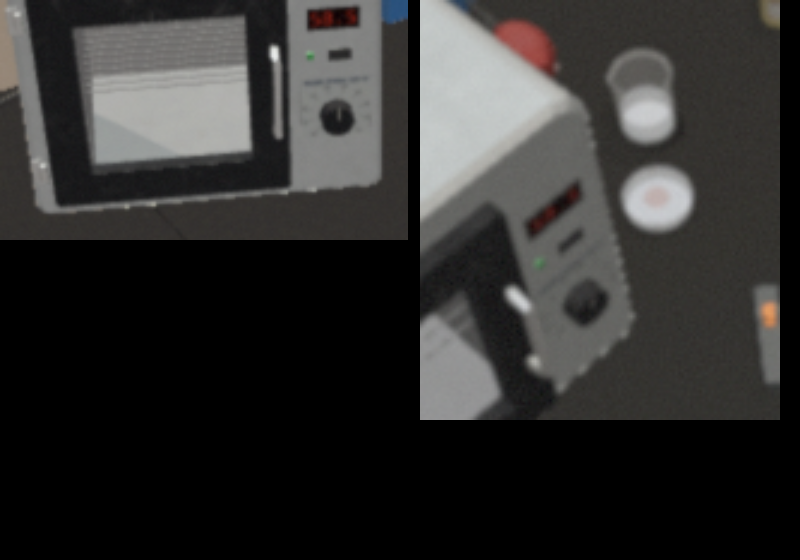

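The oven's near corner is at about (0.655,-0.16), in scene pixels (307,196). To keep the gripper body clear I'll grasp 15 mm off-centre with the hand leaned 0.3 rad along the dispenser, so the pads stay parallel to its sides.

```bash
cat >> h.py <<'E'
def gol(x,y,z,yaw,lean):
    p,R=pose(); T=Ro.from_euler("xyz",[np.pi,0,yaw])*Ro.from_euler("y",lean)
    return np.r_[R.inv().apply(np.array([x,y,z])-p)/.2,np.degrees((R.inv()*T).as_rotvec())/30].round(3)
E
python3 -m handwheel '[[0.2,0.74,0.0,0,0,0.8],[0.2,0.74,0.0,0,0,0.8],[0.2,0.74,0.0,0,0,0.8],[0.2,0.74,0.0,0,0,0.8],[0.2,0.74,0.0,0,0,0.8],[0.2,0.74,0.0,0,0,0.8],[0.2,0.74,0.0,0,0,0.8]]' 0
python3 - <<'E'
from h import *
print(gol(.5342,-.1843,.1,-1.14,.3))
E
```

```text
time: 12.27
tool_pos: [0.4592, -0.0519, 0.132]
ee_rot: [-3.141, 0.003, -0.365]
wrist_force: [-0.8, -0.2, -0.7]
width: 0.0472
finger_force: 0.0
[ 0.587  0.485  0.158 -0.22   0.55   1.47 ]
```

```bash
python3 -m handwheel '[[0.1,0.2,0,-0.147,0.366,0.98],[0.1,0.2,0,-0.147,0.366,0.98],[0.1,0.2,0,-0.147,0.366,0.98],[0.1,0.2,0,-0.147,0.366,0.98],[0.1,0.2,0,-0.147,0.366,0.98],[0.1,0.2,0,-0.147,0.366,0.98]]'
python3 - <<'E'
from h import *
print(gol(.5342,-.1843,.1,-1.14,.3))
E
```

```text
time: 12.77
tool_pos: [0.4633, -0.0945, 0.1328]
ee_rot: [3.116, -0.202, -0.874]
wrist_force: [0.4, 0.1, 0.0]
width: 0.0469
finger_force: 0.0
[ 0.528  0.009  0.276 -0.077  0.18   0.495]
```

```bash
python3 -m handwheel '[[0.528,0.009,0.276,-0.077,0.18,0.495],[0.528,0.009,0.276,-0.077,0.18,0.495],[0.528,0.009,0.276,-0.077,0.18,0.495],[0.528,0.009,0.276,-0.077,0.18,0.495],[0.528,0.009,0.276,-0.077,0.18,0.495],[0.528,0.009,0.276,-0.077,0.18,0.495]]'
python3 - <<'E'
from h import *
print(gol(.5342,-.1843,.007,-1.14,.3))
c=viewer.calibration("wrist"); im=viewer.snapshot("wrist")[:,:,::-1].copy(); cv2.imwrite("pics/w6.png",im)
E
```

```text
time: 13.27
tool_pos: [0.5344, -0.186, 0.1003]
ee_rot: [3.141, -0.299, -1.141]
wrist_force: [-1.1, -0.1, 0.3]
width: 0.047
finger_force: 0.0
[-0.145 -0.003  0.444  0.002  0.002 -0.002]
```

View pics/w6.png

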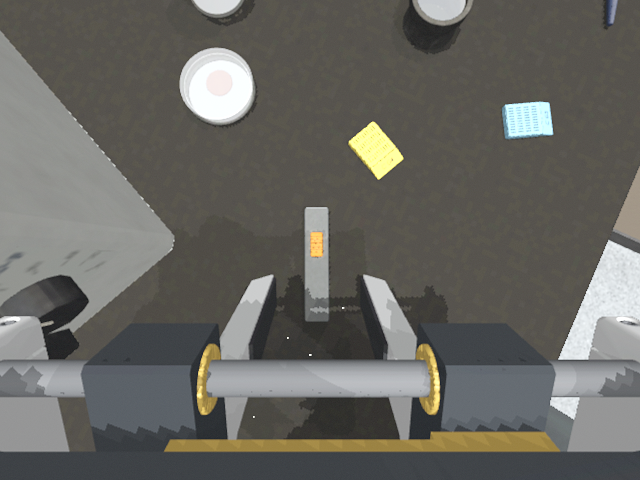

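The dispenser (317,265) lies straight between the fingers. The oven's near bottom corner is at (173,240) and its knob at (45,305), so I'll check clearance.

```bash
python3 - <<'E'
from h import *
c=viewer.calibration("wrist");print("corner",ray(c,173,240,.01))
d=viewer.calibration("side"); s=viewer.calibration("scene")
# knob tip triangulated: side (254,180), scene (290,169), wrist (70,290)
A=[];b=[]
for k,u,v in[(d,254,180),(s,290,169),(c,62,300)]:
    n=k["R"].T@np.array([(u-k["cx"])/k["fx"],(v-k["cy"])/k["fy"],1]);n/=np.linalg.norm(n);M=np.eye(3)-np.outer(n,n);A.append(M);b.append(M@(-k["R"].T@k["t"]))
print("knob",np.linalg.solve(sum(A),sum(b)))
for i in range(3): 
    j=[x for x in range(3) if x!=i]; print(np.linalg.solve(sum(A[q] for q in j),sum(b[q] for q in j)).round(3))
p,R=pose()
T=Ro.from_euler("xyz",[np.pi,0,-1.14])*Ro.from_euler("y",.3)
for q in [(.0375,-.0885,-.097),(-.0375,-.0885,-.097),(.0375,-.0885,-.2),(-.0375,-.0885,-.2)]: print("body",(np.array([.5342,-.1843,.007])+T.apply(q)).round(3))
E
```

```text
corner [ 0.65705361 -0.16593003  0.01      ]
knob [ 0.66219829 -0.12338333  0.10926445]
[ 0.66  -0.123  0.11 ]
[ 0.662 -0.124  0.108]
[ 0.666 -0.125  0.109]
body [ 0.618 -0.154  0.111]
body [ 0.588 -0.089  0.089]
body [ 0.605 -0.126  0.209]
body [ 0.575 -0.061  0.187]
```

```bash
python3 -m handwheel '[[-0.07,-0.003,0.2,0,0,0],[-0.145,-0.003,0.444,0,0,0],[-0.145,-0.003,0.444,0,0,0],[-0.145,-0.003,0.444,0,0,0],[-0.145,-0.003,0.444,0,0,0],[-0.145,-0.003,0.444,0,0,0],[-0.145,-0.003,0.444,0,0,0]]'
python3 -m handwheel '[[0,0,0,0,0,0],[0,0,0,0,0,0],[0,0,0,0,0,0],[0,0,0,0,0,0],[0,0,0,0,0,0],[0,0,0,0,0,0]]' 1
python3 -m handwheel '[[0.04,0,-0.1,0,0,0],[0.13,0,-0.4,0,0,0],[0.13,0,-0.4,0,0,0],[0.13,0,-0.4,0,0,0],[0.13,0,-0.4,0,0,0],[0.13,0,-0.4,0,0,0]]'
python3 - <<'E'
from h import *
print(gol(.4946-.015,.0249-.001,.09,.054,.3))
E
```

```text
time: 13.9
tool_pos: [0.5364, -0.1858, 0.01]
ee_rot: [-3.138, -0.304, -1.144]
wrist_force: [0.1, 0.4, 0.6]
width: 0.0472
finger_force: 0.0
time: 14.4
tool_pos: [0.5349, -0.1856, 0.0075]
ee_rot: [-3.141, -0.301, -1.143]
wrist_force: [-0.8, 0.1, 0.6]
width: 0.0196
finger_force: 30.0
time: 14.9
tool_pos: [0.534, -0.1861, 0.0896]
ee_rot: [3.14, -0.298, -1.143]
wrist_force: [-0.3, -0.4, -0.9]
width: 0.0196
finger_force: 30.0
[-1.02  -0.188 -0.316  0.677  0.004 -2.184]
```

```bash
python3 -m handwheel '[[-0.5,-0.094,-0.158,0,0,0],[-0.5,-0.094,-0.158,0,0,0],[-0.5,-0.094,-0.158,0,0,0],[-0.5,-0.094,-0.158,0.3,0,-0.95],[-0.5,-0.094,-0.158,0.3,0,-0.95],[-0.5,-0.094,-0.158,0.3,0,-0.95],[-0.5,-0.094,-0.158,0.3,0,-0.95],[-0.5,-0.094,-0.158,0.3,0,-0.95],[-0.5,-0.094,-0.158,0.3,0,-0.95]]'
python3 - <<'E'
from h import *
print(gol(.4946-.015,.0249-.001,.09,.054,.3))
E
```

```text
time: 15.65
tool_pos: [0.5076, -0.0837, 0.0904]
ee_rot: [-3.139, -0.299, -0.626]
wrist_force: [0.1, 0.2, -1.4]
width: 0.0192
finger_force: 30.0
[-0.41  -0.354 -0.124  0.38  -0.    -1.242]
```

```bash
python3 -m handwheel '[[-0.41,-0.354,-0.124,0.29,0,-0.94],[-0.41,-0.354,-0.124,0.29,0,-0.94],[-0.41,-0.354,-0.124,0.29,0,-0.94],[-0.41,-0.354,-0.124,0.29,0,-0.94],[-0.41,-0.354,-0.124,0.29,0,-0.94],[-0.41,-0.354,-0.124,0.29,0,-0.94],[-0.41,-0.354,-0.124,0.29,0,-0.94]]'
python3 -m handwheel '[[0,0,0,0.09,0,-0.3],[0,0,0,0.09,0,-0.3],[0,0,0,0.09,0,-0.3],[0,0,0,0.09,0,-0.3]]'
python3 - <<'E'
from h import *
print(gol(.4946-.014,.0249-.001,.015,.054,.3))
c=viewer.calibration("wrist"); im=viewer.snapshot("wrist")[:,:,::-1].copy(); cv2.imwrite("pics/w7.png",im)
print(robot.get_obs()["ee_rot"],np.round(proj(c,[.4946,.0249,.007])))
E
```

```text
time: 16.23
tool_pos: [0.4806, 0.0234, 0.0913]
ee_rot: [-3.14, -0.302, -0.112]
wrist_force: [1.3, -1.4, -0.8]
width: 0.0195
finger_force: 30.0
time: 16.57
tool_pos: [0.4806, 0.0234, 0.0913]
ee_rot: [3.141, -0.302, 0.053]
wrist_force: [0.2, 0.3, -0.4]
width: 0.0195
finger_force: 30.0
[-0.113 -0.003  0.364  0.001 -0.004 -0.002]
[ 3.14112737 -0.30228524  0.05411757] [318. 263.]
```

View pics/w7.png

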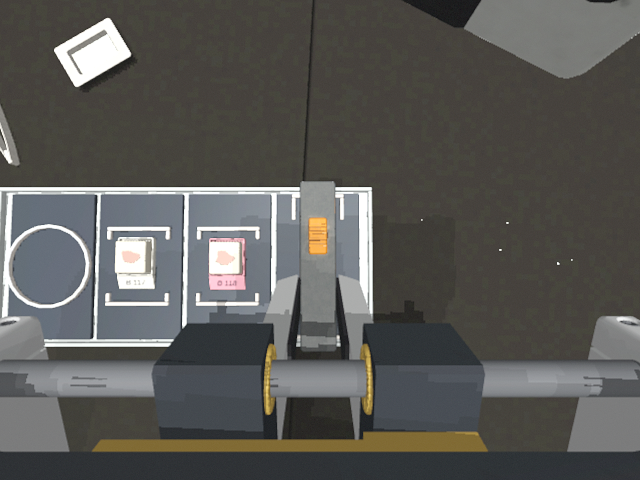

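Dispenser (318,265) is held straight over its bay; lower it and release.

```bash
python3 -m handwheel '[[-0.05,-0.003,0.16,0,0,0],[-0.095,-0.003,0.31,0,0,0],[-0.095,-0.003,0.31,0,0,0],[-0.113,-0.003,0.364,0,0,0],[-0.113,-0.003,0.368,0,0,0],[-0.113,-0.003,0.368,0,0,0],[-0.113,-0.003,0.368,0,0,0]]'
python3 -m handwheel '[[0,0,0,0,0,0],[0,0,0,0,0,0],[0,0,0,0,0,0],[0,0,0,0,0,0]]' 0.35
python3 -m handwheel '[[0.03,0,-0.1,0,0,0],[0.1,0,-0.4,0,0,0],[0.1,0,-0.6,0,0,0],[0.1,0,-0.6,0,0,0],[0.1,0,-0.6,0,0,0],[0.1,0,-0.6,0,0,0],[0.1,0,-0.6,0,0,0]]'
python3 - <<'E'
from h import *
c=viewer.calibration("wrist"); im=viewer.snapshot("wrist")[:,:,::-1].copy(); cv2.imwrite("pics/w8.png",im)
print(np.round(proj(c,[.4946,.0249,.007])))
print(gol(.538,-.43,.12,.054,0))
E
```

```text
time: 17.2
tool_pos: [0.4817, 0.0247, 0.016]
ee_rot: [3.141, -0.305, 0.057]
wrist_force: [0.5, -0.6, -0.8]
width: 0.019
finger_force: 30.0
time: 17.53
tool_pos: [0.4811, 0.0247, 0.0152]
ee_rot: [3.141, -0.304, 0.058]
wrist_force: [0.3, 0.5, 0.2]
width: 0.0305
finger_force: 0.0
time: 18.12
tool_pos: [0.4632, 0.0239, 0.1335]
ee_rot: [3.141, -0.301, 0.057]
wrist_force: [-0.1, 1.1, -1.0]
width: 0.0304
finger_force: 0.0
[319. 244.]
[ 2.150e-01  2.287e+00  1.330e-01 -1.000e-03 -5.710e-01  6.000e-03]
```

View pics/w8.png

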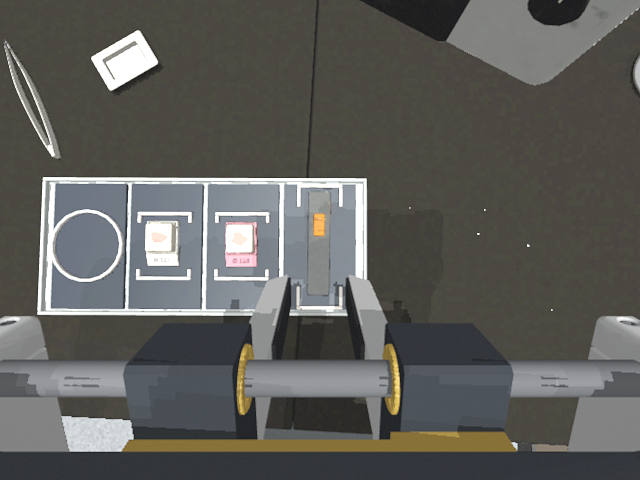

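Dispenser rests centred and square in its bay (319,243). Now the loupe.

```bash
python3 - <<'E'
from h import *
import pickle
c=pickle.load(open("w1.pkl","rb"));print("bottle base",ray(c,588,122,0))
d=viewer.calibration("side");print(ray(d,319,88,0))
E
python3 -m handwheel '[[0.07,0.8,-0.1,0,-0.57,0],[0.07,0.8,-0.1,0,-0.57,0],[0.07,0.8,-0.1,0,-0.57,0],[0.07,0.8,-0.1,0,-0.57,0],[0.07,0.8,-0.1,0,-0.57,0],[0.07,0.8,-0.1,0,-0.57,0]]' -0.5
python3 - <<'E'
from h import *
print(gol(.538,-.43,.16,.054,0))
E
```

```text
bottle base [ 0.64184578 -0.53187146  0.        ]
[ 0.64797119 -0.52844731  0.        ]
time: 18.67
tool_pos: [0.48, -0.1367, 0.1558]
ee_rot: [-3.14, -0.0, 0.054]
wrist_force: [-1.2, 0.3, -0.1]
width: 0.0668
finger_force: 0.0
[ 0.211  1.48  -0.024 -0.004 -0.    -0.   ]
```

```bash
python3 -m handwheel '[[0.1,0.75,0,0,0,0],[0.1,0.75,0,0,0,0],[0.1,0.75,0,0,0,0],[0.1,0.75,0,0,0,0],[0.1,0.75,0,0,0,0]]' -0.7
python3 -m handwheel '[[0.111,0.73,0.3,0,0,0],[0.111,0.73,0.3,0,0,0],[0.111,0.73,0.3,0,0,0],[0.111,0.73,0.3,0,0,0],[0.111,0.73,0.3,0,0,0],[0.111,0.73,0.3,0,0,0],[0.111,0.73,0.3,0,0,0]]'
python3 - <<'E'
from h import *
print(gol(.5381,-.4297,.012,.054,0))
c=viewer.calibration("wrist"); im=viewer.snapshot("wrist")[:,:,::-1].copy(); cv2.imwrite("pics/w9.png",im)
E
```

```text
time: 19.08
tool_pos: [0.5087, -0.2866, 0.1559]
ee_rot: [-3.141, -0.002, 0.054]
wrist_force: [0.1, 0.3, -0.1]
width: 0.0795
finger_force: 0.0
time: 19.67
tool_pos: [0.5403, -0.4259, 0.0981]
ee_rot: [-3.14, -0.004, 0.059]
wrist_force: [0.4, -0.3, 0.3]
width: 0.0803
finger_force: 0.0
[-0.013  0.019  0.431 -0.004 -0.007  0.01 ]
```

View pics/w9.png

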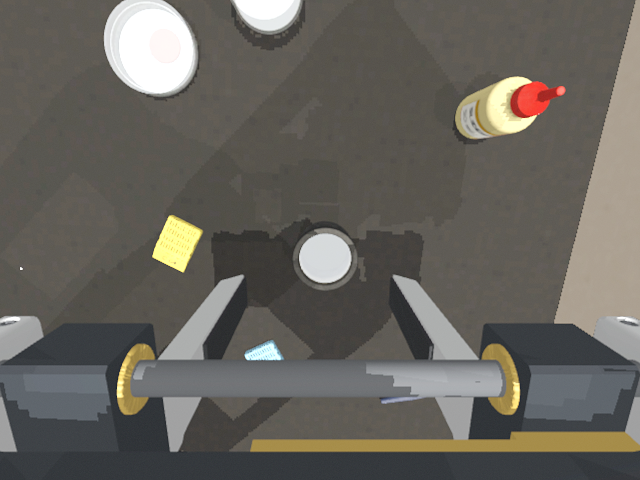

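Loupe (325,258) lies between the fingers and the bottle (490,110) is clear; descend with the small correction and grip.

```bash
python3 -m handwheel '[[-0.013,0.019,0.1,0,0,0],[-0.013,0.019,0.25,0,0,0],[-0.013,0.019,0.42,0,0,0],[-0.013,0.019,0.43,0,0,0],[-0.013,0.019,0.43,0,0,0],[-0.013,0.019,0.43,0,0,0]]'
python3 -m handwheel '[[0,0,0,0,0,0],[0,0,0,0,0,0],[0,0,0,0,0,0],[0,0,0,0,0,0],[0,0,0,0,0,0],[0,0,0,0,0,0]]' 1
python3 -m handwheel '[[0,0,-0.1,0,0,0],[0,0,-0.3,0,0,0],[0,0,-0.5,0,0,0],[0,0,-0.5,0,0,0],[0,0,-0.5,0,0,0],[0,0,-0.5,0,0,0]]'
python3 - <<'E'
from h import *
print(gol(.483,.2405,.11,.054,0))
E
```

```text
time: 20.22
tool_pos: [0.5392, -0.4321, 0.0154]
ee_rot: [3.139, -0.007, 0.059]
wrist_force: [-0.3, -0.7, 0.5]
width: 0.0801
finger_force: 0.0
time: 20.72
tool_pos: [0.5382, -0.4326, 0.0134]
ee_rot: [3.141, -0.005, 0.057]
wrist_force: [-0.0, 1.2, 2.2]
width: 0.0474
finger_force: 30.0
time: 21.22
tool_pos: [0.5373, -0.4324, 0.1121]
ee_rot: [3.142, -0.004, 0.057]
wrist_force: [-0.1, 0.1, -1.6]
width: 0.0471
finger_force: 30.0
[-0.078 -3.374  0.01   0.    -0.007  0.006]
```

```bash
python3 -m handwheel '[[-0.3,-0.84,0,0,0,0],[-0.3,-0.84,0,0,0,0],[-0.3,-0.84,0,0,0,0],[-0.3,-0.84,0,0,0,0],[-0.3,-0.84,0,0,0,0],[-0.3,-0.84,0,0,0,0]]'
python3 -m handwheel '[[0,-0.84,0,0,0,0],[0,-0.84,0,0,0,0],[0,-0.84,0,0,0,0],[0,-0.84,0,0,0,0],[0,-0.84,0,0,0,0],[0,-0.84,0,0,0,0]]'
python3 -m handwheel '[[0,-0.84,0,0,0,0],[0,-0.84,0,0,0,0],[0,-0.84,0,0,0,0],[0,-0.84,0,0,0,0],[0,-0.84,0,0,0,0],[0,-0.84,0,0,0,0]]'
python3 -m handwheel '[[0,-0.84,0,0,0,0],[0,-0.84,0,0,0,0],[0,-0.84,0,0,0,0],[0,-0.84,0,0,0,0],[0,-0.84,0,0,0,0],[0,-0.84,0,0,0,0],[0,-0.84,0,0,0,0]]'
python3 - <<'E'
from h import *
print(gol(.483,.2405,.0205,.054,0))
c=viewer.calibration("wrist"); im=viewer.snapshot("wrist")[:,:,::-1].copy(); cv2.imwrite("pics/w10.png",im)
print(np.round(proj(c,[.483,.2405,.007])))
E
```

```text
time: 21.72
tool_pos: [0.4656, -0.2645, 0.1096]
ee_rot: [-3.138, 0.0, 0.06]
wrist_force: [0.4, -0.3, -0.9]
width: 0.0472
finger_force: 30.0
time: 22.22
tool_pos: [0.4586, -0.0996, 0.1113]
ee_rot: [3.141, -0.003, 0.061]
wrist_force: [0.4, -0.3, -0.7]
width: 0.0471
finger_force: 30.0
time: 22.72
tool_pos: [0.4495, 0.0674, 0.1116]
ee_rot: [3.14, -0.004, 0.06]
wrist_force: [-0.1, -0.6, -0.7]
width: 0.0472
finger_force: 30.0
time: 23.3
tool_pos: [0.4403, 0.2328, 0.1114]
ee_rot: [3.139, -0.004, 0.055]
wrist_force: [0.3, 1.0, -0.9]
width: 0.0472
finger_force: 30.0
[ 0.214 -0.028  0.455  0.005 -0.007  0.002]
[312. 193.]
```

View pics/w10.png

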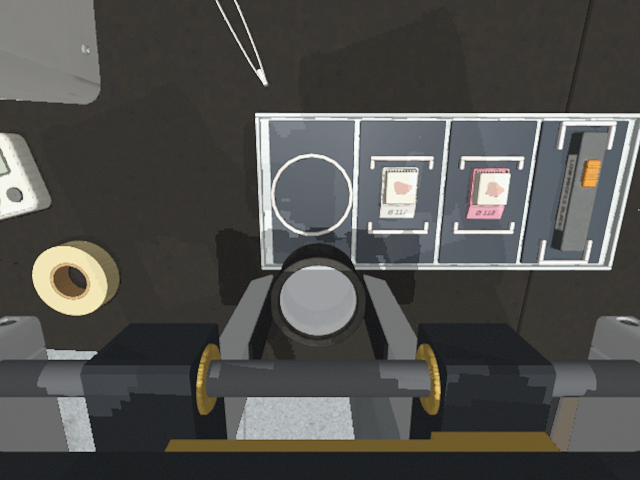

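Loupe is held upright and the round bay centre is at (312,194), as projected; place it.

```bash
python3 -m handwheel '[[0.214,-0.028,0,0,0,0],[0.214,-0.028,0.1,0,0,0],[0.214,-0.028,0.25,0,0,0],[0.214,-0.028,0.35,0,0,0],[0.214,-0.028,0.42,0,0,0],[0.214,-0.028,0.455,0,0,0],[0.214,-0.028,0.46,0,0,0],[0.214,-0.028,0.46,0,0,0],[0.214,-0.028,0.46,0,0,0]]'
python3 -m handwheel '[[0,0,0,0,0,0],[0,0,0,0,0,0],[0,0,0,0,0,0],[0,0,0,0,0,0],[0,0,0,0,0,0]]' -0.4
python3 -m handwheel '[[0,0,-0.1,0,0,0],[0,0,-0.3,0,0,0],[0,0,-0.5,0,0,0],[-0.4,0.4,-0.7,0,0,0],[-0.4,0.4,-0.7,0,0,0],[-0.4,0.4,-0.7,0,0,0],[-0.4,0.4,-0.7,0,0,0],[-0.4,0.4,-0.7,0,0,0]]'
python3 - <<'E'
from h import *
c=viewer.calibration("wrist"); im=viewer.snapshot("wrist")[:,:,::-1].copy(); cv2.imwrite("pics/w11.png",im)
print(np.round(proj(c,[.483,.2405,.007])),np.round(proj(c,[.483,.2405,.041])))
E
```

```text
time: 24.1
tool_pos: [0.4829, 0.2417, 0.0208]
ee_rot: [3.141, -0.006, 0.055]
wrist_force: [0.0, -0.3, -1.5]
width: 0.047
finger_force: 30.0
time: 24.52
tool_pos: [0.482, 0.2431, 0.0205]
ee_rot: [3.141, -0.005, 0.058]
wrist_force: [-0.3, -0.0, -0.2]
width: 0.0657
finger_force: 0.0
time: 25.18
tool_pos: [0.4061, 0.1582, 0.1615]
ee_rot: [-3.141, -0.008, 0.056]
wrist_force: [0.6, 0.3, -0.0]
width: 0.0657
finger_force: 0.0
[236. 147.] [226. 146.]
```

View pics/w11.png

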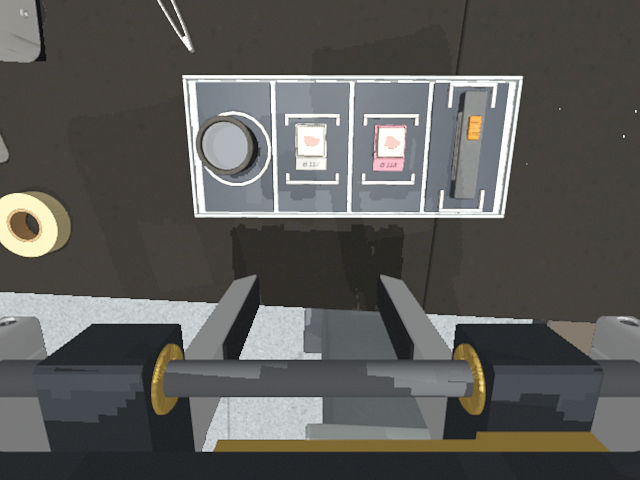

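Loupe top (226,144) matches the expected (226,146), and all four items are in their bays. I'll do a numeric check of the empties, then hand in.

```bash
python3 - <<'E'
from h import *
im=viewer.snapshot("side")[:,:,::-1].copy(); c=viewer.calibration("side")
m=im.max(2)>80; m[:125]=0;m[240:]=0;m[:,:290]=0;m[:,400:]=0
for b in blobs(c,im,m,.009,40): print(b)
o=robot.get_obs();print(o["time"],abs(o["qvel"]).max())
E
```

```text
(array([ 0.4606, -0.1701]), array([0.1598, 0.2699]), 0.313, array([335., 204.]))
(array([ 0.5354, -0.3057]), array([0.0392, 0.053 ]), -0.442, array([333., 158.]))
(array([ 0.427 , -0.3843]), array([0.0393, 0.0478]), 0.496, array([382., 145.]))
25.2833 0.03043453576236839
```

Both empties are where they started.

```bash
python3 -m handwheel '[[0,0,0,0,0,0],[0,0,0,0,0,0],[0,0,0,0,0,0]]' && python3 -c "
from bench import robot; print(robot.close_job())"
```

```text
time: 25.53
tool_pos: [0.4061, 0.159, 0.159]
ee_rot: [3.141, -0.002, 0.058]
wrist_force: [0.1, -0.7, 0.1]
width: 0.0659
finger_force: 0.0
the job is handed in; nothing more can be done
None
```

The job is handed in at 25.5 s: both block cassettes, the blade dispenser and the loupe sit centred in their bays in the last wrist-camera picture, and the two empty cassettes measured within about 2 mm of where they started; the hand-in returned no verdict.

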